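# Start the patina bench: fan, lamp, turntable

## Task

Start up the patina bench with the fingertips, fan before lamp before turntable: push down the raised end of the rocker switch until it is fully tipped over, then press the long bar key fully down (it stays down), then press the big round mushroom button fully down, hold it there for a second and let it come back up. Leave the small round button alone, and do not lift, tip or shove the switch units or anything standing around them.

Things in the scene. Friction and masses are not known exactly. Their poses are not given: they have to be found in the camera images.
- fan_unit: Fume fan switch unit: wide white V-shaped rocker plate on top (two halves, each 30 x 44 mm). Housing: loose weighted dark box 78 x 78 x 40 mm, about 0.8 kg, flat on the bench at any yaw; origin at the centre of its underside, z up. Pivot along the unit's y axis, 50 mm above the bench over the centre; at the start the +x half is raised, its outer end 10.6 mm up; the other is level.
- fan_rocker (a joint): Tip angle of the rocker: 0 = off (the +x half raised), 0.36 rad = fully tipped over (the +x half level, 50 mm above the bench; the -x half raised). It moves by stiff friction, about 5 N on the raised half 20 mm from the pivot, has no spring and stays where it is left.
- rocker_raised (a point): Point on the top face of the rocker's +x half (the one raised at the start), 20 mm out from the pivot and moving with it: 57 mm above the bench at the start, 50 mm when fully tipped.
- lamp_unit: Switch unit of the work lamp: the one with the long narrow white bar key on top (20 mm by 60 mm, long along the unit's y axis). Housing: loose weighted dark box 78 x 78 x 40 mm, about 0.8 kg, flat on the bench at any yaw; origin at the centre of its underside, z up.
- lamp_key (a joint): Depth of the bar key: 0 = up, 0.007 m = pressed fully down. It takes about 4 N, has no spring and stays down where it is left.
- lamp_key_top (a point): Centre of the bar key's top face, moving with it: 54 mm above the bench when up, 47 mm when down.
- turntable_unit: Switch unit of the turntable: the one with the big round white mushroom button on top (domed cap 44 mm across). Housing: loose weighted dark box 78 x 78 x 40 mm, about 0.8 kg, flat on the bench at any yaw; origin at the centre of its underside, z up.
- start_button (a joint): Depth of the mushroom button: 0 = up, 0.007 m = pressed fully down. A spring pushes it back up; it starts to move at 1.5 N and is fully down at 5 N.
- start_button_top (a point): Centre of the mushroom cap's top, moving with it: 59 mm above the bench when up, 52 mm when down.
- bell_unit: Switch unit of the call bell: the one with the small round white button on top (18 mm across). To be left alone. Housing: loose weighted dark box 78 x 78 x 40 mm, about 0.8 kg, flat on the bench at any yaw; origin at the centre of its underside, z up.
- bell_button (a joint): Depth of the small round button: 0 = up, 0.007 m = down; sprung. To be left alone.
- bell_button_top (a point): Centre of the small round button's top: 52 mm above the bench.
- vase: Bystander: loose slim bronze bud vase, 44 mm across, 110 mm tall, upright; origin at the centre of its underside, z up.
- bowl: Bystander: loose ochre glaze bowl, 90 mm across, 45 mm tall, upright; origin at the centre of its underside, z up.
- jar: Bystander: loose dark jar with a steel lid, 66 mm across, 75 mm tall, upright; origin at the centre of its underside, z up.
- brush: Bystander: loose brush 160 mm long, lying on the bench along its x axis, less than 35 mm high.
Not all that is in view belongs to the job. What is shaped like the turntable_unit but pink is not meant.

How it is judged:
By the outcome, as a careful person would: the job done as asked, in the order asked, and still so for the second after the job is handed in, with the robot touching nothing.
It also fails if it takes over 48 s, if anything falls off the work surface, if the arm or the gripper's body presses on something with over 40 N, if the wrist force passes 120 N, or if a joint passes its speed limit or range.

## Robot

A 7-joint arm with a two-finger parallel gripper is mounted at the origin on the work surface. World frame = base frame: x ahead of the robot, y to its left, z up, the work surface at z = 0. Lengths are in m, angles in rad, forces in N, time in s.
With the tool pointing down it reaches from about 0.425 to 0.8 m from the base axis. Payload 8.3 kg.
Tool frame: the origin (TCP) lies at the very end of the fingers, on their centre line; the grasp point (between the pads) lies 19 mm behind it (pinch_z is the distance from the TCP to the grasp point, in m); z points along the fingers, y is the line along which they close (so a half turn about z gives the same grasp; the last joint's range is limited). The gripper opens to 85 mm and grips with 20 to 120 N. Pads are 22 mm wide; open, the fingers measure 114 mm over their backs; the gripper's body (76 mm by 85 mm) begins 54 mm behind the grasp point. The pads swing forward as they close: fully open they stand 13 mm farther back than shut.
Start: joints at [-1.364, 0.383, 0.016, 1.37, -0.006, 1.388, -0.046], TCP at [0.167, 0.602, 0.231] pointing down, gripper open.
Joint ranges: [-2.95, 2.95], [-0.25, 2.06], [-1.52, 1.56], [0.18, 2.33], [-1.44, 4.58], [0.02, 2.06], [-3.01, 3.01]. Speed limits (rad/s): [2.39, 2.39, 3.01, 3.01, 3.14, 3.14, 3.14].

## Interface

Orientations are given as a 3x3 rotation matrix whose columns are the frame's x, y, z axes.
In Python, from plant import get_state, get_image, camera_model, finish_job, masks_of, pinpoint, pinch_z gives the robot as it stands.
- The arm moves only by the tool play_rows, never from a script. Its argument "motion" is a list of rows, each a list of 7 numbers: the turn, a rotation vector about the tool's x, y, z in degrees, then the shift along the tool's x, y, z in mm, then the closure in counts, from 0 (fully open) to 255 (shut). In form: [[rx, ry, rz, dx, dy, dz, fingers], ...]. A call has 1 to 20 rows; each row is the pose to reach, as a shift and turn from the pose commanded when the call began, along the tool's axes at that moment; what a row does not reach only later rows make up. A row lasts 1/8 s, in which the tool goes at most 62.5 mm and 10.7 degrees, less where a joint would pass 70% of its speed; a pose out of reach is approached as far as the arm can. A call with a gripper value outside its range is refused whole. The fingers move at their own pace and stop on an object; "newtons" is the grip in N (left out, the last holds). Time passes only in rows, so rows that repeat a pose let the fingers close. It gives the time, the measured TCP pose, the force, the opening and the grip force at its end, in the units of the state.
- get_state(): the state, without advancing time (a new reading comes with each control period).
- get_image(name): name is "scene" or "top" or "wrist"; returns (picture, depth): 420x560x3 uint8, blue, green, red; 420x560 float32, m along the optical axis (not along the pixel's ray), 0 where there is no reading.
- camera_model(name): a dict with "fx", "fy", "cx", "cy" (pixels), "xyz" and "attitude" of the camera in the world. Camera axes: x right, y down, z forward; pixel columns grow to the right and rows downward; lengths in m; the calibration is good to about 2 mm. A picture is of the moment at which its call begins: read the wrist's pose just before it. camera_model takes no time and is no camera call; for the wrist camera it gives the pose at the moment of the call.
- finish_job(): hands the job in; it is judged then, once.
Trained networks look in the newest picture that a camera, given by its name, has taken for a name from the list of things; names that differ only in an ending like _2 or _b are one class to them, and where a whole thing is asked for, a point or a joint stands for the part that bears it (a point fixed in the world has none). Each returns a list of dicts, best first, with "conf" (0 to 1); they miss things now and then, are a little off and sometimes report something else, mostly with a low value. They report only what shows in the picture. A call takes as long as a camera call. They do not tell look-alikes from the thing itself.
- masks_of(camera, target): "region" (420x560 bool, what is visible of it) and "bbox" ([left, top, right, bottom] in pixels, round what is visible of it).
- pinpoint(camera, target): "pixel" ([row, column] in pixels: a listed point, or the origin of a listed thing).
The state is a dict: "time": time; "joint_pos": joint angles; "dq": joint speeds; "effort": joint torques, N m; "ee_pos": TCP position; "tcp_rot": TCP orientation; "force": force on the tool from outside, world axes, zero at the start; "torque": the same for the moment, N m; "finger_gap": finger opening in m; "grasp_force": force on a finger pad.
Only numpy, scipy, OpenCV 4.12 (cv2) and the standard library are available. Lean on these libraries where they do the work, as an engineer would, in place of code of your own. Each camera call takes 0.05 s, during which the arm holds its last target. There are 200 camera calls.

## Working session

There is one attempt and no reset: what is moved stays moved. The work goes in short steps, Python scripts to look and compute and a tool call to move; the robot and the scene stay as the last step left them, time stands still between calls to the robot, and variables do not carry over. Pictures are saved under pics/ and viewed, at most 10 in all, crops included, and the job is handed in when it is done.

Besides the shell and the picture viewer there is one more tool, called after "Emit:" in YAML: its name, and indented under it one key for each argument. play_rows: Moves the arm, as the interface text tells. Its arguments: {"type":"object","properties":{"motion":{"type":"array","items":{"type":"array","items":{"type":"number"}}},"newtons":{"type":"number"}},"required":["motion"]}

```bash
mkdir -p pics; cat > h.py <<'E'
import numpy as np, cv2
from plant import *
def world(cam,row,col,z=None,d=None):
    m=camera_model(cam);R=np.array(m['attitude']);p=np.array(m['xyz'])
    if R.shape!=(3,3): print(R)
    r=R@np.array([(col-m['cx'])/m['fx'],(row-m['cy'])/m['fy'],1])
    return p+r*(d if d is not None else (z-p[2])/r[2])
E
python3 - <<'E'
from h import *
for c in ['top','scene']:
    im,d=get_image(c); cv2.imwrite(f'pics/{c}.png',im); np.save(f'{c}_d.npy',d)
    for n,z in [('fan_unit',0),('rocker_raised',.057),('lamp_unit',0),('lamp_key_top',.054),('turntable_unit',0),('start_button_top',.059),('bell_button_top',.052),('vase',0),('bowl',0),('jar',0),('brush',0)]:
        for r in pinpoint(c,n)[:3]:
            print(c,n,round(r['conf'],2),np.round(r['pixel']),np.round(world(c,*r['pixel'],z=z),3))
s=get_state();print(s['time'],s['ee_pos'],np.round(s['tcp_rot'],3),pinch_z)
E
```

```text
top fan_unit 0.72 [224. 249.] [0.549 0.124 0.   ]
top fan_unit 0.71 [214. 249.] [0.57  0.123 0.   ]
top rocker_raised 0.92 [214. 246.] [0.565 0.126 0.057]
top rocker_raised 0.23 [240. 163.] [0.515 0.303 0.057]
top lamp_unit 0.83 [209. 346.] [ 0.576 -0.094  0.   ]
top lamp_unit 0.54 [214. 248.] [0.571 0.126 0.   ]
top lamp_unit 0.22 [223. 248.] [0.551 0.126 0.   ]
top lamp_key_top 0.7 [208. 347.] [ 0.571 -0.091  0.054]
top turntable_unit 0.92 [245. 165.] [0.505 0.313 0.   ]
top turntable_unit 0.92 [249. 109.] [0.501 0.438 0.   ]
top start_button_top 0.86 [248. 102.] [0.501 0.433 0.059]
top start_button_top 0.68 [240. 164.] [0.513 0.3   0.059]
top start_button_top 0.49 [215. 248.] [0.562 0.121 0.059]
top bell_button_top 0.57 [237. 446.] [ 0.505 -0.296  0.052]
top vase 0.66 [136. 278.] [0.75  0.053 0.   ]
top bowl 0.82 [290. 316.] [ 0.398 -0.021  0.   ]
top jar 0.74 [164. 430.] [ 0.673 -0.289  0.   ]
top jar 0.61 [206. 347.] [ 0.582 -0.098  0.   ]
top brush 0.76 [163. 172.] [0.692 0.297 0.   ]
scene fan_unit 0.58 [222. 310.] [0.539 0.131 0.   ]
scene rocker_raised 0.81 [209. 307.] [0.55
[... 216 characters left out ...]
2. 432.] [0.504 0.438 0.   ]
scene start_button_top 0.68 [207. 384.] [0.507 0.309 0.059]
scene start_button_top 0.6 [213. 435.] [0.501 0.431 0.059]
scene start_button_top 0.51 [216. 222.] [ 0.639 -0.072  0.059]
scene bell_button_top 0.43 [204. 223.] [ 0.584 -0.087  0.052]
scene bell_button_top 0.4 [173. 161.] [ 0.495 -0.305  0.052]
scene vase 0.94 [274. 257.] [0.744 0.046 0.   ]
scene bowl 0.67 [180. 269.] [ 0.381 -0.021  0.   ]
scene jar 0.87 [230. 141.] [ 0.674 -0.281  0.   ]
scene jar 0.17 [201. 224.] [ 0.51  -0.117  0.   ]
scene brush 0.83 [279. 372.] [0.698 0.298 0.   ]
1.2 [0.16652151 0.60238176 0.23126701] [[-0.964  0.266 -0.   ]
 [ 0.266  0.964 -0.   ]
 [ 0.    -0.    -1.   ]] 0.0187
```

View pics/top.png

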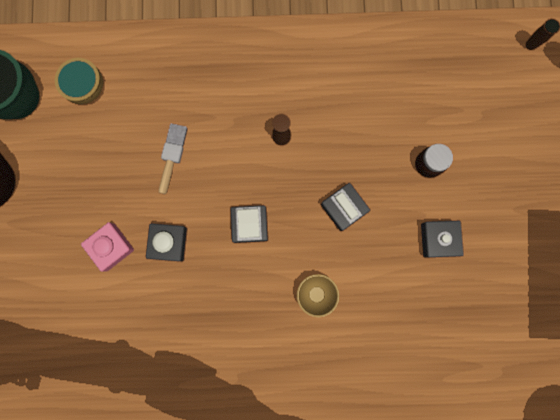

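View pics/scene.png

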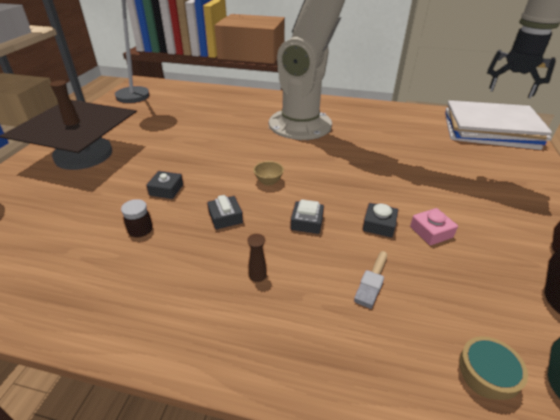

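Top view: fan unit (white plate) at row 224, col 249. Lamp (bar key) at 207,346. Turntable (white mushroom on a dark box) at 242,165. Bell at 239,443. Brush, vase, bowl and jar stand clear of these.
Candidates for the mushroom are white at (242,163) and pink at (246,103), and I choose the white one. The bar key could be mistaken for the rocker plate (224,249) or the bell (239,445), but the narrow bar is at (207,346).

```bash
python3 - <<'E'
from h import *
im=cv2.imread('pics/top.png'); d=np.load('top_d.npy')
a=cv2.resize(im[190:270,135:275],None,fx=5,fy=5,interpolation=cv2.INTER_CUBIC); cv2.imwrite('pics/c1.png',a)
for n,(r0,r1,c0,c1) in dict(turn=(218,268,140,190),fan=(200,248,226,273),lamp=(180,236,318,374),bell=(215,262,418,468)).items():
    P=np.array([world('top',r,c,d=d[r,c]) for r in range(r0,r1) for c in range(c0,c1)])
    px=[(r,c) for r in range(r0,r1) for c in range(c0,c1)]
    g=np.array([im[r,c].astype(int) for r,c in px])
    box=P[P[:,2]>.03]
    w=(g.min(1)>110)&(P[:,2]>.03)
    rect=cv2.minAreaRect(box[:,:2].astype(np.float32)*1000)
    rw=cv2.minAreaRect(P[w][:,:2].astype(np.float32)*1000)
    print(n,len(box),'box',np.round(rect[0]),np.round(rect[1]),round(rect[2],1),'white',np.round(rw[0]),np.round(rw[1]),round(rw[2],1),np.round(P[w].mean(0),4))
    if n=='fan':
        A=np.c_[P[w][:,:2],np.ones(w.sum())]; print(np.linalg.lstsq(A,P[w][:,2],rcond=None)[0])
        for r in range(206,242,3): print(r,[round(1000*world('top',r,c,d=d[r,c])[2]) for c in range(236,264,4)])
E
```

```text
turn 1311 box [500. 194.] [299.  78.] 83.7 white [495. 187.] [283.  43.] 82.5 [0.5104 0.3031 0.059 ]Traceback (most recent call last):
  File "<stdin>", line 5, in <module>
  File "h.py", line 4, in world
    m=camera_model(cam);R=np.array(m['attitude']);p=np.array(m['xyz'])
ValueError: time passes only in moves, steps and waits
```

View pics/c1.png

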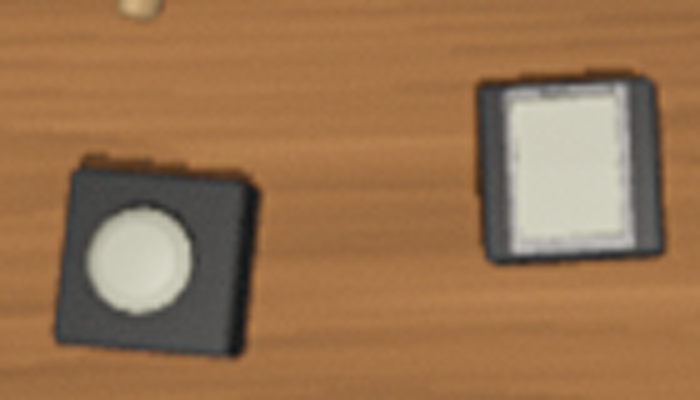

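The crop shows the white mushroom on a dark box (crop 138,260) and the rocker plate (crop 568,168). The choice is confirmed. Next I measure with a cached calibration.

```bash
cat > h.py <<'E'
import numpy as np, cv2
from plant import *
C={}
def world(cam,row,col,z=None,d=None):
    if cam not in C: C[cam]=camera_model(cam)
    m=C[cam];R=np.array(m['attitude']);p=np.array(m['xyz'])
    r=R@np.array([(col-m['cx'])/m['fx'],(row-m['cy'])/m['fy'],1])
    return p+r*(d if d is not None else (z-p[2])/r[2])
E
python3 - <<'E'
from h import *
im=cv2.imread('pics/top.png'); d=np.load('top_d.npy')
for n,(r0,r1,c0,c1) in dict(turn=(218,268,140,190),fan=(200,248,226,273),lamp=(180,236,318,374),bell=(215,262,418,468)).items():
    px=[(r,c) for r in range(r0,r1) for c in range(c0,c1)]
    P=np.array([world('top',r,c,d=d[r,c]) for r,c in px])
    g=np.array([im[r,c].astype(int) for r,c in px])
    ok=(P[:,2]>.03)&(P[:,2]<.08); w=(g.min(1)>130)&ok
    for k,m in (('box',ok),('white',w)):
        q=cv2.minAreaRect(P[m][:,:2].astype(np.float32)*1000); print(n,k,m.sum(),np.round(q[0]),np.round(q[1]),round(q[2],1),np.round(P[m].mean(0),4))
    if n=='fan':
        print(np.linalg.lstsq(np.c_[P[w][:,:2],np.ones(w.sum())],P[w][:,2],rcond=None)[0])
        for r in range(206,242,3): print(r,[int(round(1000*world('top',r,c,d=d[r,c])[2])) for c in range(236,264,4)])
s=get_state();print(s['time'])
E
```

```text
turn box 1298 [512. 304.] [78. 78.] 84.2 [0.5115 0.3016 0.0434]
turn white 324 [510. 306.] [40. 45.] 24.8 [0.5105 0.3035 0.0561]
fan box 1285 [547. 121.] [78. 78.] 1.0 [0.5464 0.1204 0.0453]
fan white 782 [546. 122.] [71. 53.] 1.7 [0.5449 0.1211 0.0494]
[ 0.14339928 -0.02015175 -0.02632656]
206 [38, 39, 39, 36, 41, 43, 38]
209 [39, 60, 60, 58, 62, 56, 41]
212 [41, 57, 55, 58, 58, 58, 42]
215 [39, 55, 53, 51, 57, 57, 37]
218 [39, 50, 53, 53, 52, 54, 40]
221 [39, 54, 48, 51, 53, 55, 40]
224 [36, 45, 48, 52, 51, 47, 45]
227 [40, 50, 50, 48, 50, 49, 39]
230 [38, 49, 51, 49, 49, 48, 42]
233 [38, 52, 50, 48, 49, 51, 44]
236 [40, 51, 50, 49, 49, 48, 38]
239 [37, 44, 38, 44, 41, 41, 44]
lamp box 1282 [580. -91.] [78. 79.] 34.3 [ 0.5784 -0.0896  0.0426]
lamp white 462 [579. -90.] [70. 33.] 34.3 [ 0.5775 -0.09    0.0482]
bell box 1334 [ 504. -297.] [78. 79.] 0.3 [ 0.5035 -0.296   0.0404]
bell white 145 [ 502. -297.] [29. 28.] 87.6 [ 0.5024 -0.2969  0.0454]
1.2
```

The raised half faces world +x. Targets are fan press (0.567, 0.121), lamp (0.580, -0.091) and turntable (0.512, 0.304). First move: go above the raised half with the fingers shut.

Emit:
play_rows:
  motion:
    - [0,0,0,-60,-42,0,255]
    - [0,0,0,-514,-358,60,255]
    - [0,0,0,-514,-358,60,255]
    - [0,0,0,-514,-358,60,255]
    - [0,0,0,-514,-358,60,255]
    - [0,0,0,-514,-358,60,255]
    - [0,0,0,-514,-358,60,255]
    - [0,0,0,-514,-358,60,255]
    - [0,0,0,-514,-358,60,255]
    - [0,0,0,-514,-358,60,255]
    - [0,0,0,-514,-358,60,255]
    - [0,0,0,-514,-358,60,255]
    - [0,0,0,-514,-358,120,255]
    - [0,0,0,-514,-358,150,255]
    - [0,0,0,-514,-358,150,255]
    - [0,0,0,-514,-358,150,255]
  newtons: 40

```text
time: 3.2
ee_pos: [0.5671, 0.1217, 0.083]
tcp_rot: [[-0.964, 0.265, 0.002], [0.265, 0.964, 0.001], [-0.002, 0.001, -1.0]]
force: [0.2, 0.8, 1.5]
finger_gap: 0.0003
grasp_force: 0.0
```

Emit:
play_rows:
  motion:
    - [0,0,0,0,0,10,255]
    - [0,0,0,0,0,18,255]
    - [0,0,0,0,0,22,255]
    - [0,0,0,0,0,25,255]
    - [0,0,0,0,0,28,255]
    - [0,0,0,0,0,30,255]
    - [0,0,0,0,0,32,255]
    - [0,0,0,0,0,32,255]
    - [0,0,0,0,0,32,255]

```text
time: 4.32
ee_pos: [0.5673, 0.1204, 0.05]
tcp_rot: [[-0.964, 0.267, 0.002], [0.267, 0.964, 0.0], [-0.001, 0.001, -1.0]]
force: [2.4, 0.0, 7.6]
finger_gap: -0.0006
grasp_force: 4.1
```

Emit:
play_rows:
  motion:
    - [0,0,0,0,0,1,255]
    - [0,0,0,0,0,2,255]
    - [0,0,0,0,0,2,255]

```text
time: 4.7
ee_pos: [0.5674, 0.1204, 0.0497]
tcp_rot: [[-0.964, 0.267, 0.002], [0.267, 0.964, 0.001], [-0.001, 0.002, -1.0]]
force: [-4.7, -1.1, 23.7]
finger_gap: -0.0
grasp_force: 12.1
```

Emit:
play_rows:
  motion:
    - [0,0,0,0,0,-30,255]
    - [0,0,0,0,0,-70,255]
    - [0,0,0,-69,-200,-70,255]
    - [0,0,0,-69,-200,-70,255]
    - [0,0,0,-69,-200,-70,255]
    - [0,0,0,-69,-200,-70,255]
    - [0,0,0,-69,-200,-70,255]
    - [0,0,0,-69,-200,-70,255]

```text
time: 5.7
ee_pos: [0.579, -0.0892, 0.1163]
tcp_rot: [[-0.964, 0.265, -0.002], [0.265, 0.964, 0.001], [0.003, 0.0, -1.0]]
force: [-0.0, 0.2, -0.5]
finger_gap: 0.0
grasp_force: 0.0
```

```bash
python3 - <<'E'
from h import *
im,d=get_image('top'); w,_=get_image('wrist'); s=get_state(); print(s['time'],s['ee_pos'],s['force'])
for r in range(206,242,3): print(r,[int(round(1000*world('top',r,c,d=d[r,c])[2])) for c in range(236,264,4)])
for q in pinpoint('wrist','lamp_key_top')[:2]: print(q['conf'],q['pixel'],world('wrist',*q['pixel'],z=.054))
cv2.imwrite('pics/w1.png',w)
E
```

```text
5.8 [ 0.57949672 -0.08865843  0.11672597] [0.23101844 0.53217284 0.07323336]
206 [37, 38, 40, 33, 37, 35, 39]
209 [40, 47, 49, 50, 49, 49, 46]
212 [40, 47, 50, 52, 50, 52, 43]
215 [44, 49, 52, 50, 48, 50, 41]
218 [39, 48, 51, 54, 51, 53, 43]
221 [1085, 50, 50, 49, 52, 49, 43]
224 [40, 50, 48, 52, 54, 51, 43]
227 [40, 55, 55, 55, 50, 51, 44]
230 [37, 54, 55, 56, 55, 56, 40]
233 [41, 56, 61, 62, 59, 62, 44]
236 [39, 58, 56, 58, 55, 40, 37]
239 [39, 41, 41, 43, 39, 38, 43]
0.8 [220.2, 275.9] [ 0.57785853 -0.09023991  0.054     ]
```

View pics/w1.png

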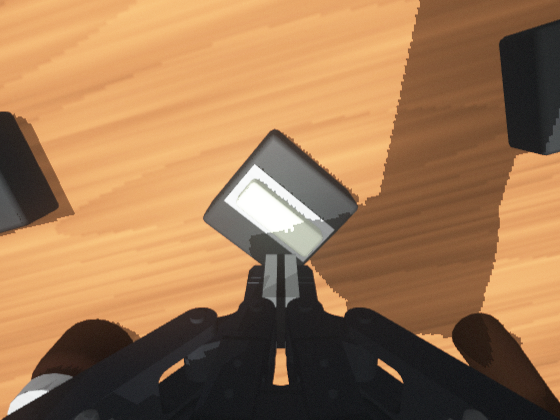

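The rocker is fully tipped: the +x half reads level at 50 mm. The wrist picture shows the bar key under the fingers around (285,215), and its position agrees within 2 mm. Pressing it now.

Emit:
play_rows:
  motion:
    - [0,0,0,0,-1,25,255]
    - [0,0,0,0,-1,50,255]
    - [0,0,0,0,-1,57,255]
    - [0,0,0,0,-1,61,255]
    - [0,0,0,0,-1,64,255]
    - [0,0,0,0,-1,67,255]
    - [0,0,0,0,-1,69,255]
    - [0,0,0,0,-1,70,255]
    - [0,0,0,0,-1,70,255]
    - [0,0,0,0,-1,70,255]

```text
time: 7.1
ee_pos: [0.58, -0.0916, 0.0476]
tcp_rot: [[-0.964, 0.266, 0.001], [0.266, 0.964, -0.0], [-0.001, 0.0, -1.0]]
force: [2.6, 1.6, 4.0]
finger_gap: -0.0001
grasp_force: 1.7
```

Emit:
play_rows:
  motion:
    - [0,0,0,0,0,1,255]
    - [0,0,0,0,0,2,255]
    - [0,0,0,0,0,2.5,255]
    - [0,0,0,0,0,2.5,255]

```text
time: 7.6
ee_pos: [0.5802, -0.0917, 0.047]
tcp_rot: [[-0.964, 0.266, 0.002], [0.266, 0.964, 0.001], [-0.002, 0.001, -1.0]]
force: [-4.7, 3.6, 21.1]
finger_gap: -0.0001
grasp_force: 10.7
```

Emit:
play_rows:
  motion:
    - [0,0,0,0,0,-30,255]
    - [0,0,0,0,0,-70,255]
    - [0,0,0,171,363,-70,255]
    - [0,0,0,171,363,-70,255]
    - [0,0,0,171,363,-70,255]
    - [0,0,0,171,363,-70,255]
    - [0,0,0,171,363,-70,255]
    - [0,0,0,171,363,-70,255]
    - [0,0,0,171,363,-70,255]
    - [0,0,0,171,363,-70,255]
    - [0,0,0,171,363,-70,255]

```text
time: 8.98
ee_pos: [0.5116, 0.3018, 0.1142]
tcp_rot: [[-0.963, 0.268, -0.001], [0.268, 0.963, -0.002], [0.0, -0.002, -1.0]]
force: [0.0, -0.1, 0.1]
finger_gap: -0.0001
grasp_force: 0.0
```

```bash
python3 - <<'E'
from h import *
im,d=get_image('top'); w,_=get_image('wrist'); s=get_state(); print(s['time'],s['ee_pos'],s['force'])
print('key z',[[int(round(1000*world('top',r,c,d=d[r,c])[2])) for c in range(343,350)] for r in range(205,211)])
for q in pinpoint('wrist','start_button_top')[:3]: print(q['conf'],q['pixel'],world('wrist',*q['pixel'],z=.059))
cv2.imwrite('pics/w2.png',w)
E
```

```text
9.075 [0.51197768 0.30150873 0.11454911] [-0.38823106 -0.12488653 -0.25248961]
key z [[46, 46, 47, 46, 47, 48, 45], [48, 42, 49, 48, 45, 49, 47], [49, 46, 46, 47, 47, 45, 47], [45, 43, 47, 49, 47, 49, 48], [40, 47, 45, 48, 50, 46, 46], [43, 43, 45, 47, 46, 44, 46]]
0.89 [223.3, 287.2] [0.51146686 0.30720001 0.059     ]
0.82 [157.2, 500.6] [0.50503186 0.43675781 0.059     ]
```

View pics/w2.png

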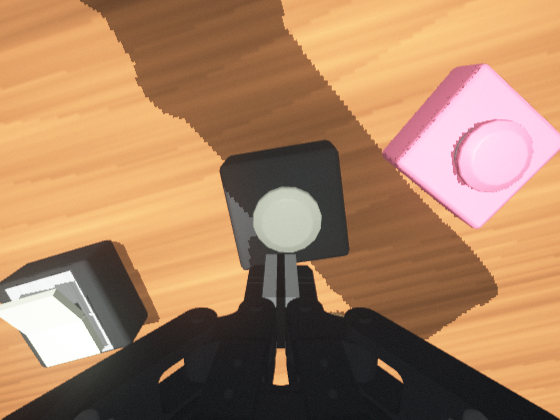

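The key reads about 47 mm, so it is down. The wrist picture shows the white mushroom at (row 220, col 287) and the pink one off to the right. I shift 4 mm in +y, then press.

Emit:
play_rows:
  motion:
    - [0,0,0,1,4,25,255]
    - [0,0,0,1,4,45,255]
    - [0,0,0,1,4,53,255]
    - [0,0,0,1,4,57,255]
    - [0,0,0,1,4,60,255]
    - [0,0,0,1,4,62,255]
    - [0,0,0,1,4,64,255]
    - [0,0,0,1,4,65,255]
    - [0,0,0,1,4,65,255]
    - [0,0,0,1,4,65,255]

```text
time: 10.38
ee_pos: [0.5122, 0.3076, 0.0519]
tcp_rot: [[-0.964, 0.267, 0.001], [0.267, 0.964, 0.001], [-0.001, 0.001, -1.0]]
force: [-6.0, -5.4, 17.6]
finger_gap: -0.0004
grasp_force: 9.0
```

Emit:
play_rows:
  motion:
    - [0,0,0,0,0,0.5,255]
    - [0,0,0,0,0,0.5,255]
    - [0,0,0,0,0,0.5,255]
    - [0,0,0,0,0,0.5,255]
    - [0,0,0,0,0,0.5,255]
    - [0,0,0,0,0,0.5,255]
    - [0,0,0,0,0,0.5,255]
    - [0,0,0,0,0,0.5,255]
    - [0,0,0,0,0,0.5,255]
    - [0,0,0,0,0,-5,255]
    - [0,0,0,0,0,-20,255]
    - [0,0,0,0,0,-70,255]
    - [0,0,0,0,0,-120,255]
    - [0,0,0,100,150,-150,255]
    - [0,0,0,100,150,-150,255]
    - [0,0,0,100,150,-150,255]
    - [0,0,0,100,150,-150,255]
    - [0,0,0,100,150,-150,255]

```text
time: 12.62
ee_pos: [0.4551, 0.479, 0.1998]
tcp_rot: [[-0.964, 0.266, 0.0], [0.266, 0.964, -0.0], [-0.0, -0.0, -1.0]]
force: [0.8, -0.2, 0.4]
finger_gap: -0.0001
grasp_force: 0.0
```

```bash
python3 - <<'E'
from h import *
im,d=get_image('top'); s=get_state(); print(s['time'],s['ee_pos'],s['force']); cv2.imwrite('pics/top2.png',im)
for n,(r0,r1,c0,c1) in dict(turn=(218,268,140,190),fan=(200,248,226,273),lamp=(180,236,318,374),bell=(215,262,418,468)).items():
    P=np.array([world('top',r,c,d=d[r,c]) for r in range(r0,r1) for c in range(c0,c1)])
    q=cv2.minAreaRect(P[(P[:,2]>.03)&(P[:,2]<.08)][:,:2].astype(np.float32)*1000); print(n,np.round(q[0]),np.round(q[1]),round(q[2],1))
M=lambda a,b,c,e:round(1000*np.median([world('top',r,k,d=d[r,k])[2] for r in range(a,b) for k in range(c,e)]),1)
print('mush',M(240,245,161,166),'key',M(205,211,344,349),'rocker+x',M(209,213,240,257),'-x',M(232,235,240,257))
E
```

```text
12.675 [0.45583318 0.47787787 0.19984594] [ 0.29713163 -0.29013987 -0.70721281]
turn [512. 304.] [79. 78.] 84.0
fan [547. 121.] [78. 78.] 1.2
lamp [579. -90.] [78. 78.] 34.2
bell [ 504. -298.] [78. 80.] 0.3
mush 58.5 key 46.0 rocker+x 49.9 -x 58.6
```

View pics/top2.png

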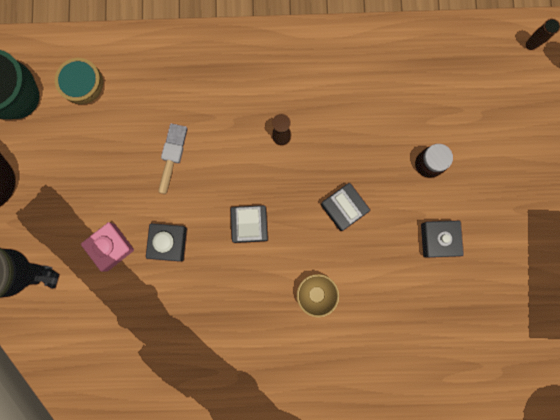

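The picture shows all units and bystanders where they were, with the gripper clear at the left (275,30). Rocker and key are down, and the mushroom (242,163) is back up.

```bash
python3 -c "
from plant import *
print(finish_job())"
```

```text
the job is handed in; nothing more can be done
None
```

The job is handed in at about 12.7 s: rocker fully tipped, bar key fully down, mushroom button held down for over a second and back up, in that order; the final top view shows no unit or bystander moved.

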